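Seat a rev counter and its carrier on the three-ball test stand

TASK

Get the small rev counter ready for testing: stand it, dial up, fully home in the black cell of its carrier while the carrier is still on the bench, then lift the carrier with it onto the test stand, tongue over the single ball. Feel for the balls, as the stand's height is not known, and press gently (never hard) until both sprung plungers have snapped over the side bars and pull the plate fully home on all three balls. Let go, and leave the other things where they are.

Things in the scene. Friction and masses are not known exactly. Their poses are not given: they have to be found in the camera images.
- gauge_center (a point): The rev counter to be fitted: a round instrument standing dial up on the bench. Black can body 42 mm across and 28 mm tall, above it a steel rim 54 mm across and 14 mm tall; 42 mm tall in all, about 0.15 kg. The point is on its axis half-way up (21 mm above its underside; the rim's middle is 14 mm above the point). z is its axis, up through the dial.
- carrier_cell (a point): The carrier, a loose aluminium T-shaped plate (0.35 kg) on the bench, grooves down, and a square black cell on top. The point is on the cell's axis, 39 mm above the carrier's underside; z up, x from the T's tongue to its wide end. With the gauge home, its rim rests on the cell's two tall walls, its underside is 18 mm above the carrier's and gauge_center coincides with this point.
- carrier_wall (a point): Middle of the outer face of the cell's +x tall wall, 39 mm above the underside; axes as carrier_cell. The two tall walls (+x, -x) are 58 mm apart outside, 46 inside, 50 long, 16 to 46 mm above the underside: a grip from above across x, also with the gauge in. The y sides have only low sills (46 mm apart inside, 16 to 26 mm up), leaving room for fingers holding the rim along y.
- carrier_bar (a point): Middle of the round steel bar (12 mm across, 68 mm long along x) on the plate's +y edge: 54 mm to +y of the cell's axis, 10 mm above the underside; a like bar is on the -y edge. The plate reaches 52 mm to -x (tongue, 36 mm wide), 46 to +x, 60 to either y side; its top face is 16 mm above the underside.
- carrier_tongue (a point): Point on the top face of the carrier's tongue: 45 mm to -x of the cell's axis, 16 mm above the carrier's underside; axes as carrier_cell. Under the plate are three V grooves, one under the tongue, which catch balls up to about 6 mm off, provided the plate is free to slide.
- stand: Test stand, fixed. Origin: underside of its foot (130 x by 190 y mm), on the axis where the cell's axis belongs. z up; a seated carrier has the same x, y directions. Its dark table (112 x 200 mm) holds three polished 14 mm balls. The table's height varies and is NOT reported: a carrier fully home has its underside 72 to 118 mm (carrier_cell 111 to 157 mm) above this origin.
- stand_tongue (a point): Point of the stand's foot underside 45 mm to -x of its axis: a seated carrier's carrier_tongue is straight above it; axes as the stand's. Balls at x, y (-38, 0), (26, 28), (26, -28) mm: the single one belongs under the tongue. Pushing the carrier down with more than about 45 N is too hard.
- stand_left (a point): Point of the foot's underside below the ball nose (12 mm) of the +y sprung plunger, 60.5 mm from the axis; the other is at -y. Side bars of a level plate touch the plungers about 17 mm above home, need about 14 to 20 N in all (weight included) to pass, pass 7 mm above home; then the plungers pull down with about 10 N. Housings: y 76 to 112 mm, tops 11 mm above the noses' middle.
- plunger_left (a joint): Travel (m) of the sprung plunger at the stand's +y side, outwards: 0 free, grows as it is pushed out; about 0.0055 with the bar level with its nose, about 0.0025 with the carrier fully home.
- plunger_right (a joint): The same for the plunger at the stand's -y side (outwards is -y).
- big_gauge: loose bystander: larger round instrument like the gauge, rim 82 mm across, 56 mm tall; origin at the centre of its underside
- spray_can: loose bystander: aerosol can, 54 mm across, 160 mm tall; origin at the centre of its underside
- polish_tin: loose bystander: squat black tin, 68 mm across, 65 mm tall; origin at the centre of its underside
- wrench: loose bystander: spanner lying flat, 190 mm long; origin at the centre of its underside
- screwdriver: loose bystander: screwdriver lying flat, 200 mm long; origin at the centre of its underside
- socket: loose bystander: steel socket standing on end, 26 mm across, 45 mm tall; origin at the centre of its underside
- old_bearing: loose bystander: flat dark bearing, 42 mm across, 12 mm tall; origin at the centre of its underside
- bolt_tray: loose bystander: open steel tray 120 x 90 x 30 mm; origin at the centre of its underside
Things that resemble listed ones, but are neither listed nor needed, are in the scene too. Leave any brown or turquoise look-alike of the part that bears gauge_center alone.

How it is judged:
On the way:
1. the gauge is fully home in the carrier's cell, with the carrier still on the bench (distance between gauge_center and carrier_cell below 0.004 m and angle between the z axis of gauge_center and the z axis of carrier_cell, either way round below 0.06 rad and height (world z) of carrier_cell below 0.05 m), for 0.2 s.
At the end, for the whole second after the job is handed in: gauge home in the cell (4 mm, 0.06 rad); carrier on the stand's balls, axis and tongue each within 3 mm of their places, level within 0.03 rad; both plungers on top of the side bars (travel 0.8 to 4.2 mm); all at rest (distance between gauge_center and carrier_cell below 0.004 m and angle between the z axis of gauge_center and the z axis of carrier_cell, either way round below 0.06 rad and horizontal distance between carrier_cell and stand below 0.003 m and horizontal distance between carrier_tongue and stand_tongue below 0.003 m and angle between the z axis of carrier_cell and the z axis of stand, either way round below 0.03 rad and height (world z) of carrier_cell above 0.103 m and value of joint plunger_left between 0.0008 and 0.0042 m and value of joint plunger_right between 0.0008 and 0.0042 m and contact force between carrier and stand above 2 N and linear speed of each of carrier, gauge below 0.01 m/s); the robot touches nothing.
It fails at once if the carrier and the stand are pressed together with more than 120 N (all contacts added up; a push of some 55 N) (contact force between carrier and stand above 120 N).
It fails at once if a bystander is pushed 30 mm or more or toppled (distance of any of big_gauge, spray_can, polish_tin, wrench, screwdriver, socket, old_bearing, bolt_tray from where it was at the start of the episode above 0.03 m or angle between any of spray_can, polish_tin, socket, big_gauge's own z axis and vertical above 0.6 rad).
It also fails if it takes over 54 s, if anything falls off the work surface, if the arm or the gripper's body presses on something with over 40 N, if the wrist force passes 120 N, or if a joint passes its speed limit or range.

ROBOT

A 6-joint arm with a two-finger parallel gripper is mounted at the origin on the work surface. World frame = base frame: x ahead of the robot, y to its left, z up, the work surface at z = 0. Lengths are in m, angles in rad, forces in N, time in s.
With the tool pointing down it reaches from about 0.325 to 0.775 m from the base axis. Payload 5.5 kg.
Tool frame: the origin (TCP) lies on the centre line of the jaws, within the pads' length; the fingertips stand 14 mm ahead of it and the grasp point (between the pads) lies 5 mm behind it; z points along the fingers, y is the line along which they close (so a half turn about z gives the same grasp; the last joint's range is limited). The gripper opens to 85 mm and grips with 20 to 120 N. Pads are 22 mm wide; open, the fingers measure 114 mm over their backs; the gripper's body (76 mm by 85 mm) begins 54 mm behind the grasp point. The pads swing forward as they close: fully open they stand 13 mm farther back than shut.
Start: joints at [1.097, 0.091, 1.231, -0, 1.82, -0.057], TCP at [0.243, 0.549, 0.245] pointing down, gripper open.
Joint ranges: [-2.87, 2.87], [-0.86, 2.18], [0.17, 2.46], [-1.51, 4.65], [0.06, 2.69], [-2.65, 2.65]. Speed limits (rad/s): [2.57, 2.57, 3.01, 3.14, 3.14, 3.14].

INTERFACE

Orientations are given as [roll, pitch, yaw] about the fixed x, y, z axes, in that order (R = Rz(yaw) Ry(pitch) Rx(roll)).
In Python, from plant import arm gives the robot as it stands.
- The arm moves only by the tool servo_tool, never from a script. Its argument "targets" is a list of rows, each an object with "rot": the turn, a rotation vector about the tool's x, y, z in rad, a list of three; "slide": the shift along the tool's x, y, z in mm, a list of three; "hand": the finger opening in mm, from 0 to 85.4. In form: [{"rot": [ax, ay, az], "slide": [tx, ty, tz], "hand": hand}, ...]. A call has 1 to 12 rows; each row is the pose to reach, as a shift and turn from the pose commanded when the call began, along the tool's axes at that moment; what a row does not reach only later rows make up. A row lasts 1/10 s, in which the tool goes at most 50 mm and 8.59 degrees, less where a joint would pass 70% of its speed; a pose out of reach is approached as far as the arm can. A call with a gripper value outside its range is refused whole. The fingers move at their own pace and stop on an object; "newtons" is the grip in N (left out, the last holds). Time passes only in rows, so rows that repeat a pose let the fingers close. It gives the time, the measured TCP pose, the force, the opening and the grip force at its end, in the units of the state.
- arm.get_state(): the state, without advancing time (a new reading comes with each control period).
- arm.capture(name): name is "scene" or "side" or "wrist"; returns a dict with "frame" (420x560x3 uint8, blue, green, red), "z_map" (420x560 float32, m along the optical axis (not along the pixel's ray), 0 where there is no reading), "K" (3x3 intrinsics, pixels), "rvec" (rotation vector, rad) and "tvec" (3), from world to camera coordinates, as OpenCV has them. Camera axes: x right, y down, z forward; pixel columns grow to the right and rows downward; lengths in m; the calibration is good to about 2 mm. A picture is of the moment at which its call begins.
- arm.job_done(): hands the job in; it is judged then, once.
Trained networks look in a picture, given as the dict that the camera call returned (one of the last four; its "shot" number tells which), for a name from the list of things; names that differ only in an ending like _2 or _b are one class to them, and where a whole thing is asked for, a point or a joint stands for the part that bears it (a point fixed in the world has none). Each returns a list of dicts, best first, with "p" (0 to 1); they miss things now and then, are a little off and sometimes report something else, mostly with a low value. They report only what shows in the picture. A call takes as long as a camera call. They do not tell look-alikes from the thing itself.
- arm.regions_of(picture, thing): "mask" (420x560 bool, what is visible of it) and "rect" ([left, top, right, bottom] in pixels, round what is visible of it).
The state is a dict: "t": time; "qpos": joint angles; "dq": joint speeds; "joint_efforts": joint torques, N m; "position": TCP position; "eef_rot": TCP orientation; "force": force on the tool from outside, world axes, zero at the start; "ft_torque": the same for the moment, N m; "opening": finger opening in m; "grasp_force": force on a finger pad.
Only numpy, scipy, OpenCV 4.12 (cv2) and the standard library are available. Lean on these libraries where they do the work, as an engineer would, in place of code of your own. Each camera call takes 0.05 s, during which the arm holds its last target. There are 200 camera calls.

## Working session

There is one attempt and no reset: what is moved stays moved. The work goes in short steps, Python scripts to look and compute and a tool call to move; the robot and the scene stay as the last step left them, time stands still between calls to the robot, and variables do not carry over. Pictures are saved under pics/ and viewed, at most 10 in all, crops included, and the job is handed in when it is done.

Besides the shell and the picture viewer there is one more tool, called as a command line: name --argument value ..., lists and objects as JSON in quotes. servo_tool: Moves the arm, as the interface text tells. Its arguments: {"type":"object","properties":{"targets":{"type":"array"},"newtons":{"type":"number"}},"required":["targets"]}

```bash
mkdir -p pics
cat > h.py <<'E'
import numpy as np, cv2
from plant import arm
def Rt(c): return cv2.Rodrigues(np.array(c["rvec"],float))[0], np.array(c["tvec"],float).ravel()
def cloud(c):
    R,t=Rt(c);K=np.array(c["K"]);z=c["z_map"];v,u=np.indices(z.shape)
    P=np.stack([(u-K[0,2])*z/K[0,0],(v-K[1,2])*z/K[1,1],z],-1)
    return (P-t)@R   # world, HxWx3
def summ(c,name,n=4):
    W=cloud(c)
    for r in arm.regions_of(c,name)[:n]:
        m=r["mask"]&(c["z_map"]>0)
        if m.sum()<10: continue
        p=W[m]; top=np.percentile(p[:,2],97); q=p[p[:,2]>top-.006]
        print(name,"p%.2f"%r["p"],[int(x) for x in r["rect"]],"med",np.median(p,0).round(3),"top %.3f"%top,"topc",((np.percentile(q,2,0)+np.percentile(q,98,0))/2).round(4),"ext",(np.percentile(q,98,0)-np.percentile(q,2,0)).round(3),"col",np.median(c["frame"][m],0))
E
python3 - <<'E'
from h import *
s=arm.get_state();print(s["t"],s["position"],s["eef_rot"])
ims=[]
for n in("scene","side"):
    c=arm.capture(n);ims.append(c["frame"])
    print(n,np.array(c["tvec"]).round(2))
    for k in("gauge_center","carrier_cell","stand"): summ(c,k)
    if n=="scene":
        for k in("big_gauge","spray_can","polish_tin","socket","bolt_tray"): summ(c,k,2)
cv2.imwrite("pics/a.png",ims[0]);cv2.imwrite("pics/b.png",ims[1])
E
```

```text
0.0 [0.24278527 0.54841378 0.24415164] [-3.13963263e+00 -1.00864141e-04  2.72481228e+00]
scene [-0.18 -0.19  1.45]
gauge_center p0.93 [240, 208, 259, 231] med [ 0.46  -0.059  0.042] top 0.045 topc [ 0.4495 -0.0567  0.0428] ext [0.05  0.048 0.005] col [ 38.   65.5 105. ]
gauge_center p0.91 [269, 223, 292, 249] med [ 0.551 -0.016  0.042] top 0.045 topc [ 0.5409 -0.0128  0.0429] ext [0.048 0.048 0.006] col [72.  83.5 90.5]
gauge_center p0.62 [296, 245, 321, 269] med [0.646 0.014 0.043] top 0.046 topc [0.6394 0.0173 0.0433] ext [0.043 0.047 0.006] col [136. 151.  34.]
gauge_center p0.41 [318, 152, 354, 163] med [0.229 0.3   0.019] top 0.028 topc [0.2265 0.298  0.0252] ext [0.059 0.073 0.007] col [27. 27. 30.]
carrier_cell p0.96 [159, 223, 219, 265] med [ 0.507 -0.229  0.018] top 0.047 topc [ 0.4907 -0.2244  0.0445] ext [0.065 0.061 0.007] col [122. 135. 146.]
carrier_cell p0.40 [324, 162, 416, 240] med [0.546 0.219 0.098] top 0.138 topc [0.5286 0.2293 0.1372] ext [0.045 0.207 0.01 ] col [78. 81. 84.]
big_gauge p0.59 [212, 286, 260, 340] med [ 0.753 -0.187  0.057] top 0.059 topc [ 0.7383 
[... 721 characters left out ...]
3  0.003 0.041] top 0.044 topc [0.634  0.0146 0.0418] ext [0.047 0.05  0.005] col [ 95.  106.5  54. ]
gauge_center p0.71 [247, 235, 272, 261] med [ 0.447 -0.07   0.041] top 0.044 topc [ 0.4474 -0.0587  0.0415] ext [0.047 0.05  0.006] col [ 39.   61.  100.5]
carrier_cell p0.64 [380, 250, 424, 299] med [ 0.729 -0.2    0.055] top 0.058 topc [ 0.7357 -0.1863  0.0559] ext [0.073 0.075 0.005] col [36. 41. 47.]
carrier_cell p0.63 [260, 283, 323, 335] med [ 0.491 -0.24   0.016] top 0.046 topc [ 0.4883 -0.2275  0.0442] ext [0.066 0.059 0.007] col [141.  156.5 168. ]
stand p0.87 [249, 133, 304, 210] med [0.52  0.201 0.096] top 0.136 topc [0.5245 0.2255 0.1357] ext [0.046 0.202 0.01 ] col [70. 75. 79.]
```

View pics/a.png

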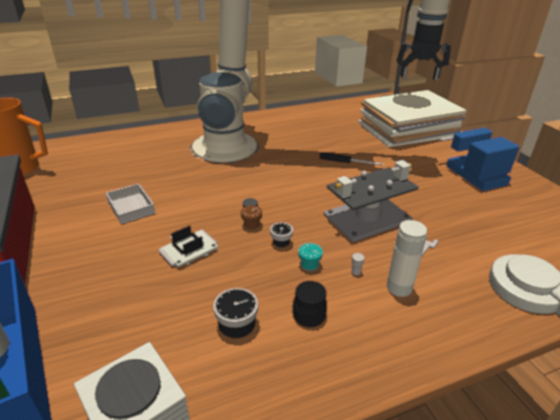

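View pics/b.png

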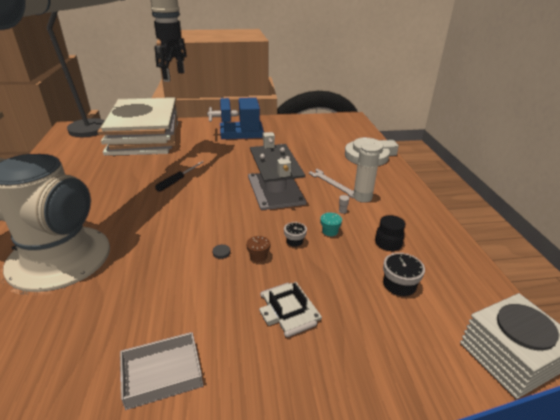

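The steel gauge is at scene (281,236), about (0.540,-0.014). The carrier is at (188,245), about (0.490,-0.226). The stand is at (370,200), about (0.53,0.225). The brown and turquoise look-alikes flank the gauge. I'll move above the stand first and measure with the wrist camera.

servo_tool --targets '[{"rot": [0, 0, 0], "slide": [-330, -234, -136], "hand": 85}, {"rot": [0, 0, 0], "slide": [-330, -234, -136], "hand": 85}, {"rot": [0, 0, 0], "slide": [-330, -234, -136], "hand": 85}, {"rot": [0, 0, 0], "slide": [-330, -234, -136], "hand": 85}, {"rot": [0, 0, 0], "slide": [-330, -234, -136], "hand": 85}, {"rot": [0, 0, 0], "slide": [-330, -234, -136], "hand": 85}, {"rot": [0, 0, 0], "slide": [-330, -234, -136], "hand": 85}, {"rot": [0, 0, 0], "slide": [-330, -234, -136], "hand": 85}, {"rot": [0, 0, 0], "slide": [-330, -234, -136], "hand": 85}, {"rot": [0, 0, 0], "slide": [-330, -234, -136], "hand": 85}, {"rot": [0, 0, 0], "slide": [-330, -234, -136], "hand": 85}]'

```text
t: 1.75
position: [0.4501, 0.2009, 0.3813]
eef_rot: [3.141, -0.0, 2.723]
force: [0.5, -0.0, -1.0]
opening: 0.0853
grasp_force: 0.0
```

```bash
cat >> h.py <<'E'
from scipy.spatial.transform import Rotation as Ro
def goal(x,y,z,yaw=None):
    s=arm.get_state();r=Ro.from_euler("xyz",s["eef_rot"]);p=np.array(s["position"])
    d=r.inv().apply(np.array([x,y,z])-p)*1000
    if yaw is None: rv=np.zeros(3)
    else:
        dy=(yaw-s["eef_rot"][2]+np.pi/2)%np.pi-np.pi/2
        yaw2=s["eef_rot"][2]+dy
        rv=(r.inv()*Ro.from_euler("xyz",[np.pi,0,yaw2])).as_rotvec()
    print("slide",d.round(1),"rot",rv.round(4),"dist %.0f"%np.linalg.norm(d))
def st():
    s=arm.get_state();print("t",s["t"],"p",np.round(s["position"],4),"rpy",np.round(s["eef_rot"],4),"q",np.round(s["qpos"],3),"F",np.round(s["force"],2),"op",round(s["opening"],4),"g",s["grasp_force"])
E
python3 - <<'E'
from h import *
st()
c=arm.capture("wrist");cv2.imwrite("pics/c.png",c["frame"])
R,t=Rt(c);print("cam",(-R.T@t).round(3),"fwd",R[2].round(3))
for k in("stand","stand_left","plunger_left"): summ(c,k)
W=cloud(c);np.savez("w1.npz",W=W,f=c["frame"],z=c["z_map"])
E
```

```text
t 1.75 p [0.4501 0.2009 0.3813] rpy [ 3.1412e+00 -2.0000e-04  2.7235e+00] q [ 0.351 -0.123  1.197  0.     2.067 -0.802] F [ 0.52 -0.04 -1.02] op 0.0853 g 0.0
cam [0.373 0.234 0.51 ] fwd [ 0.295 -0.132 -0.946]
stand p0.72 [235, 120, 415, 272] med [0.507 0.239 0.099] top 0.139 topc [0.5208 0.2347 0.137 ] ext [0.046 0.207 0.007] col [ 93. 102. 111.]
stand_left p0.80 [231, 116, 418, 275] med [0.507 0.238 0.099] top 0.139 topc [0.5209 0.2347 0.137 ] ext [0.046 0.208 0.007] col [ 92. 102. 111.]
stand_left p0.71 [369, 182, 387, 192] med [0.514 0.298 0.131] top 0.134 topc [0.5147 0.2989 0.1315] ext [0.009 0.019 0.006] col [174. 191. 211.]
stand_left p0.23 [154, 242, 190, 279] med [ 0.532 -0.007  0.042] top 0.044 topc [ 0.5357 -0.0114  0.0418] ext [0.048 0.049 0.005] col [58. 71. 92.]
plunger_left p0.50 [369, 182, 386, 192] med [0.514 0.299 0.131] top 0.134 topc [0.5147 0.2993 0.1315] ext [0.009 0.02  0.006] col [167. 183. 201.]
```

View pics/c.png

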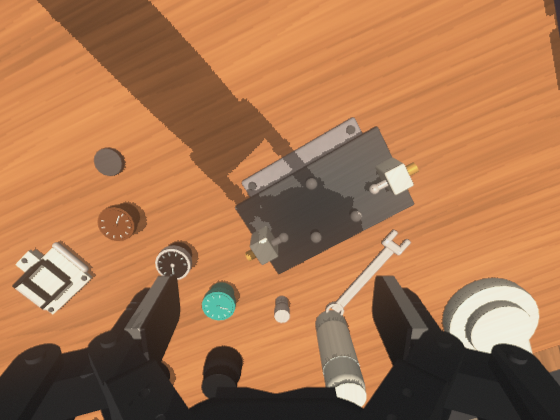

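The wrist view shows the single ball at (312,184) on the robot side and the pair at (357,216) and (316,238). The plungers are at (380,187) and (275,240), and the carrier at (52,280). Next I'll work out the stand's pose and look at the carrier and gauge from above.

servo_tool --targets '[{"rot": [0, 0, 0], "slide": [-152, -294, 50], "hand": 85}, {"rot": [0, 0, 0], "slide": [-152, -294, 50], "hand": 85}, {"rot": [0, 0, 0], "slide": [-152, -294, 50], "hand": 85}, {"rot": [0, 0, 0], "slide": [-152, -294, 50], "hand": 85}, {"rot": [0, 0, 0], "slide": [-152, -294, 50], "hand": 85}, {"rot": [0, 0, 0], "slide": [-152, -294, 50], "hand": 85}, {"rot": [0, 0, 0], "slide": [-152, -294, 50], "hand": 85}, {"rot": [0, 0, 0], "slide": [-152, -294, 50], "hand": 85}, {"rot": [0, 0, 0], "slide": [-152, -294, 50], "hand": 85}]'

```text
t: 2.85
position: [0.4699, -0.1289, 0.3307]
eef_rot: [3.141, -0.001, 2.725]
force: [-0.1, 0.2, 0.7]
opening: 0.0852
grasp_force: 0.0
```

Run:
```python
from h import *
st()
d=np.load("w1.npz");W=d["W"];f=d["f"]
def P(u,v,r=3):
    w=W[v-r:v+r+1,u-r:u+r+1].reshape(-1,3);i=w[:,2].argsort()[-5:];return w[i].mean(0)
for n,(u,v) in dict(single=(312,184),a=(357,216),b=(316,238),noseL=(374,189),noseR=(284,238)).items(): print(n,P(u,v,5).round(4))
reg=np.zeros(W.shape[:2],bool);reg[116:280,228:420]=1
z=W[...,2]
h,e=np.histogram(z[reg],np.arange(0,.15,.002));print([(round(e[i],3),int(h[i])) for i in h.argsort()[::-1][:8]])
zt=np.median(z[reg&(z>.085)&(z<.11)]);print("table",zt)
def rect(m):
    q=(W[m][:,:2]*1000).astype(np.float32);b=cv2.minAreaRect(q);return b
print("table rect",rect(reg&(abs(z-zt)<.004)))
print("housing tops",rect(reg&(z>.132)))
c=arm.capture("wrist");cv2.imwrite("pics/d.png",cv2.resize(c["frame"],(800,600)))
for k in("gauge_center","carrier_cell","carrier_bar","carrier_tongue","carrier_wall"): summ(c,k,3)
np.savez("w2.npz",W=cloud(c),f=c["frame"])
```

```text
t 2.85 p [ 0.4699 -0.1289  0.3307] rpy [ 3.1412e+00 -1.4000e-03  2.7245e+00] q [-3.380e-01 -1.740e-01  1.336e+00  1.000e-03  1.981e+00 -1.491e+00] F [-0.14  0.15  0.66] op 0.0852 g 0.0
single [0.484  0.2306 0.1209]
a [0.5445 0.265  0.1209]
b [0.4791 0.2188 0.2765]
noseL [0.5141 0.2945 0.1344]
noseR [0.466  0.1986 0.285 ]
[(np.float64(0.098), 8813), (np.float64(0.0), 5488), (np.float64(0.1), 1901), (np.float64(0.01), 1288), (np.float64(0.012), 831), (np.float64(0.096), 801), (np.float64(0.138), 789), (np.float64(0.006), 477)]
table 0.09922702319883869
table rect ((521.7915649414062, 234.45962524414062), (112.42554473876953, 200.2770233154297), 6.396539688110352)
housing tops ((503.49298095703125, 246.8483428955078), (171.66957092285156, 198.04559326171875), 54.613407135009766)
gauge_center p0.66 [356, 155, 404, 195] med [ 0.534 -0.014  0.042] top 0.044 topc [ 0.536  -0.0128  0.0419] ext [0.048 0.048 0.004] col [55. 67. 85.]
gauge_center p0.62 [301, 93, 347, 143] med [ 0.444 -0.056  0.042] top 0.044 topc [ 0.4447 -0.0562  0.0422] ext [0.048 0.048 0.004] col [41. 62. 97.]
carrier_cell p
[... 344 characters left out ...]
21  0.016] top 0.046 topc [ 0.4854 -0.2242  0.0445] ext [0.066 0.06  0.006] col [206. 226. 232.]
carrier_bar p0.39 [469, 21, 560, 174] med [0.507 0.154 0.012] top 0.126 topc [0.5313 0.1306 0.1273] ext [0.027 0.016 0.013] col [ 87.  94. 104.]
carrier_tongue p0.73 [170, 153, 269, 244] med [ 0.486 -0.222  0.016] top 0.046 topc [ 0.4854 -0.2242  0.0445] ext [0.066 0.06  0.006] col [205. 225. 231.]
carrier_tongue p0.25 [0, 3, 118, 132] med [ 0.254 -0.334  0.004] top 0.030 topc [ 0.2594 -0.3276  0.0281] ext [0.128 0.1   0.007] col [191. 210. 224.]
carrier_wall p0.68 [170, 157, 268, 245] med [ 0.486 -0.222  0.016] top 0.046 topc [ 0.4854 -0.2242  0.0445] ext [0.066 0.06  0.006] col [205. 225. 231.]
```

View pics/d.png

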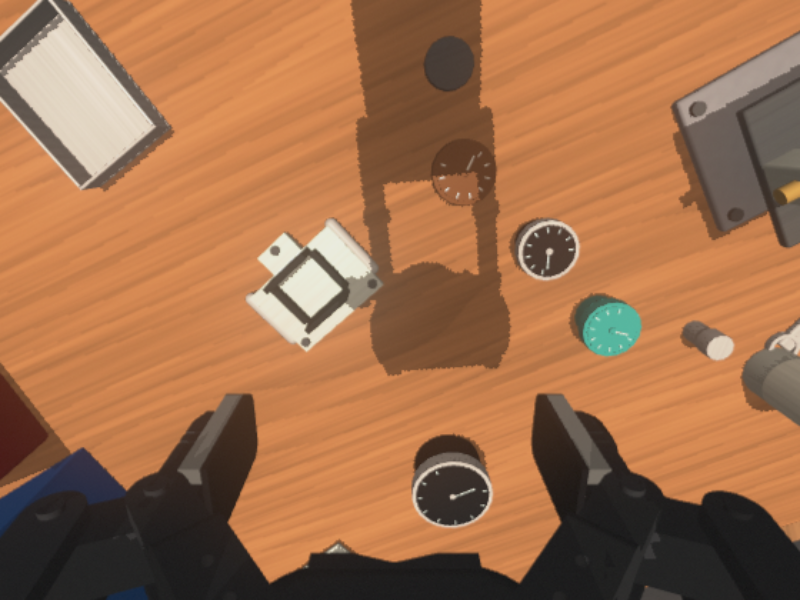

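The carrier is at (312,285) in this picture, with the tongue towards upper left at (280,250). The gauge is at (547,249). Next come their exact poses.

```bash
cat >> h.py <<'E'
def near(W,x,y,r,z0,z1):
    return W[(np.hypot(W[...,0]-x,W[...,1]-y)<r)&(W[...,2]>z0)&(W[...,2]<z1)]
def circ(W,x,y,r,z0,z1):
    p=near(W,x,y,r,z0,z1);h=cv2.convexHull((p[:,:2]*1000).astype(np.float32))
    (cx,cy),rr=cv2.minEnclosingCircle(h);A=np.c_[2*h[:,0],np.ones(len(h))];s=np.linalg.lstsq(A,(h[:,0]**2).sum(1),rcond=None)[0]
    print("circ enc",round(cx,1),round(cy,1),round(rr,1),"ls",s[:2].round(1),"r %.1f"%np.sqrt(s[2]+s[0]**2+s[1]**2),"z",np.median(p[:,2]).round(4))
def mrect(W,x,y,r,z0,z1):
    p=near(W,x,y,r,z0,z1);b=cv2.minAreaRect((p[:,:2]*1000).astype(np.float32));print("rect",np.round(b[0],1),np.round(b[1],1),round(b[2],1),"n",len(p),"z",np.median(p[:,2]).round(4))
E
python3 - <<'E'
from h import *
W=np.load("w2.npz")["W"]
circ(W,.536,-.013,.04,.036,.05)
mrect(W,.4854,-.2242,.06,.038,.055)
mrect(W,.4854,-.2242,.085,.011,.022)
mrect(W,.4854,-.2242,.085,.004,.06)
p=near(W,.4854,-.2242,.085,.011,.022)
# angular extent: far points from the cell axis -> tongue direction
for a in range(0,360,15):
    u=np.array([np.cos(np.radians(a)),np.sin(np.radians(a))]);v=(p[:,:2]-[.4854,-.2242]);k=abs(v@[-u[1],u[0]])<.012
    print(a,(v[k]@u).max().round(3),end="; ")
W=np.load("w1.npz")["W"]
print();circ(W,.536,-.013,.04,.036,.05)
mrect(W,.535,.31,.035,.131,.145);mrect(W,.51,.155,.04,.131,.145)
for x,y in((.484,.2306),(.5445,.265),(.551,.209)): circ(W,x,y,.012,.107,.127)
for h in (-.06,.06): pass
E
```

```text
circ enc 536.4 -12.7 27.0 ls [536.3 -12.7] r 26.6 z 0.0421
rect [ 485.8 -224.6] [58.3 50.4] 18.0 n 403 z 0.0457
rect [ 482.8 -225.5] [ 98.  119.3] 18.5 n 4132 z 0.016
rect [ 482.8 -225.5] [ 98.  119.4] 18.4 n 5045 z 0.0162
0 0.052; 15 0.046; 30 0.049; 45 0.057; 60 0.067; 75 0.067; 90 0.065; 105 0.06; 120 0.063; 135 0.066; 150 0.063; 165 0.049; 180 0.054; 195 0.052; 210 0.054; 225 0.054; 240 0.05; 255 0.066; 270 0.066; 285 0.059; 300 0.062; 315 0.066; 330 0.069; 345 0.061; 
circ enc 536.3 -12.3 27.1 ls [536.3 -12.1] r 26.7 z 0.0425
rect [513.8 314.4] [45.7 27.1] 67.2 n 569 z 0.1387
rect [530.8 151.4] [29.9 57.1] 4.7 n 657 z 0.1387
circ enc 484.1 230.0 7.0 ls [484.1 230.3] r 6.6 z 0.1181
circ enc 544.4 265.2 6.9 ls [544.4 265. ] r 6.5 z 0.1176
circ enc 550.5 209.4 6.9 ls [550.4 209.4] r 6.6 z 0.1175
```

servo_tool --targets '[{"rot": [0, 0, 1.2], "slide": [-42, 28.5, 30], "hand": 85}, {"rot": [0, 0, 1.2], "slide": [-42, 28.5, 30], "hand": 85}, {"rot": [0, 0, 1.2], "slide": [-42, 28.5, 30], "hand": 85}, {"rot": [0, 0, 1.2], "slide": [-42, 28.5, 30], "hand": 85}, {"rot": [0, 0, 1.2], "slide": [-42, 28.5, 30], "hand": 85}, {"rot": [0, 0, 1.2], "slide": [-42, 28.5, 30], "hand": 85}, {"rot": [0, 0, 1.2], "slide": [-42, 28.5, 30], "hand": 85}, {"rot": [0, 0, 1.2], "slide": [-42, 28.5, 30], "hand": 85}, {"rot": [0, 0, 1.2], "slide": [-42, 28.5, 30], "hand": 85}]'

```text
t: 4.05
position: [0.5199, -0.1195, 0.3015]
eef_rot: [3.141, 0.0, 1.525]
force: [-0.4, 0.7, 0.0]
opening: 0.0848
grasp_force: 0.0
```

servo_tool --targets '[{"rot": [0, 0, 1.2035], "slide": [0, 0, 0], "hand": 85}, {"rot": [0, 0, 1.2035], "slide": [0, 0, 0], "hand": 85}, {"rot": [0, 0, 1.2035], "slide": [0, 0, 0], "hand": 85}, {"rot": [0, 0, 1.2035], "slide": [0, 0, 0], "hand": 85}, {"rot": [0, 0, 1.2035], "slide": [0, 0, 0], "hand": 85}, {"rot": [0, 0, 1.2035], "slide": [0, 0, 0], "hand": 85}, {"rot": [0, 0, 1.2035], "slide": [0, 0, 0], "hand": 85}, {"rot": [0, 0, 1.2035], "slide": [0, 0, 0], "hand": 85}, {"rot": [0, 0, 1.2035], "slide": [0, 0, 0], "hand": 85}, {"rot": [0, 0, 1.2035], "slide": [0, 0, 0], "hand": 85}]'

```text
t: 5.05
position: [0.5199, -0.1199, 0.3014]
eef_rot: [3.141, -0.0, 0.328]
force: [0.1, -0.6, 0.2]
opening: 0.0846
grasp_force: 0.0
```

Run:
```python
from h import *
st()
c=arm.capture("wrist");W=cloud(c);np.savez("w3.npz",W=W,f=c["frame"])
circ(W,.536,-.013,.04,.036,.05)
mrect(W,.4854,-.2242,.06,.038,.055)
mrect(W,.4854,-.2242,.085,.011,.022)
goal(.536,-.0127,.10,.321)
```

```text
t 5.05 p [ 0.5199 -0.1199  0.3014] rpy [ 3.1415e+00 -2.0000e-04  3.2790e-01] q [-0.291 -0.069  1.292  0.     1.918  0.952] F [ 0.15 -0.64  0.16] op 0.0846 g 0.0
circ enc 537.6 -12.2 27.0 ls [537.5 -12.3] r 26.6 z 0.0422
rect [ 486.3 -224.2] [59.1 49.9] 18.2 n 573 z 0.0456
rect [ 483.9 -225. ] [ 97.8 119.7] 18.1 n 4436 z 0.0161
slide [ 49.7 -96.5 201.4] rot [ 0.0001 -0.0001  0.006 ] dist 229
```

servo_tool --targets '[{"rot": [0, 0, 0.007], "slide": [50.8, -96.3, 190], "hand": 85}, {"rot": [0, 0, 0.007], "slide": [50.8, -96.3, 190], "hand": 85}, {"rot": [0, 0, 0.007], "slide": [50.8, -96.3, 190], "hand": 85}, {"rot": [0, 0, 0.007], "slide": [50.8, -96.3, 190], "hand": 85}, {"rot": [0, 0, 0.007], "slide": [50.8, -96.3, 190], "hand": 85}, {"rot": [0, 0, 0.007], "slide": [50.8, -96.3, 190], "hand": 85}, {"rot": [0, 0, 0.007], "slide": [50.8, -96.3, 225], "hand": 85}, {"rot": [0, 0, 0.007], "slide": [50.8, -96.3, 255], "hand": 85}, {"rot": [0, 0, 0.007], "slide": [50.8, -96.3, 272.4], "hand": 85}, {"rot": [0, 0, 0.007], "slide": [50.8, -96.3, 272.4], "hand": 85}, {"rot": [0, 0, 0.007], "slide": [50.8, -96.3, 272.4], "hand": 85}]'

```text
t: 6.2
position: [0.5392, -0.0139, 0.0317]
eef_rot: [3.14, -0.003, 0.314]
force: [1.4, -0.6, -0.1]
opening: 0.0849
grasp_force: 0.0
```

servo_tool --targets '[{"rot": [0, 0, 0], "slide": [0, 0, 0], "hand": 40}, {"rot": [0, 0, 0], "slide": [0, 0, 0], "hand": 40}, {"rot": [0, 0, 0], "slide": [0, 0, 0], "hand": 40}, {"rot": [0, 0, 0], "slide": [0, 0, 0], "hand": 40}, {"rot": [0, 0, 0], "slide": [0, 0, 0], "hand": 40}, {"rot": [0, 0, 0], "slide": [0, 0, 0], "hand": 40}]' --newtons 35

```text
t: 6.8
position: [0.5388, -0.013, 0.0311]
eef_rot: [3.14, -0.003, 0.315]
force: [-1.7, -0.7, 6.3]
opening: 0.052
grasp_force: 36.0
```

servo_tool --targets '[{"rot": [0, 0, 0], "slide": [0, 0, -40], "hand": 40}, {"rot": [0, 0, 0], "slide": [0, 0, -80], "hand": 40}, {"rot": [0, 0, 0], "slide": [0, 0, -80], "hand": 40}, {"rot": [0, 0, 0], "slide": [0, 0, -80], "hand": 40}]'

```text
t: 7.2
position: [0.5383, -0.0128, 0.1104]
eef_rot: [3.14, -0.003, 0.315]
force: [-0.5, 0.6, -2.6]
opening: 0.0515
grasp_force: 37.5
```

Run:
```python
from h import *
st();s=arm.get_state();p=np.array(s["position"])
c=arm.capture("wrist");W=cloud(c);np.savez("w4.npz",W=W,f=c["frame"],p=p)
cv2.imwrite("pics/e.png",c["frame"])
for r in arm.regions_of(c,"gauge_center")[:3]: print(r["p"],r["rect"],np.median(W[r["mask"]],0).round(4))
circ(W,p[0],p[1],.045,p[2]+.006,p[2]+.03)
c=arm.capture("side");W=cloud(c);circ(W,p[0],p[1],.04,p[2]+.006,p[2]+.02)
goal(.4862,-.2243,.09,.3194)
```

```text
t 7.2 p [ 0.5383 -0.0128  0.1104] rpy [ 3.1404e+00 -2.7000e-03  3.1450e-01] q [-0.087 -0.061  1.624 -0.     1.577  1.169] F [-0.48  0.56 -2.59] op 0.0515 g 37.53504931926727
0.95 [223.9, 3.0, 325.5, 114.2] [0.6331 0.0185 0.0424]
0.9 [255.5, 342.7, 328.5, 390.2] [ 0.4389 -0.0613  0.0426]
0.82 [209.4, 227.3, 339.8, 363.4] [ 0.5431 -0.0114  0.1215]
circ enc 543.6 -11.9 42.9 ls [539.3 -12.1] r 30.9 z 0.1218
circ enc 536.6 -19.3 34.5 ls [542.3 -17.9] r 31.9 z 0.1191
slide [-113.4  185.6   17.1] rot [-0.0012  0.0029 -0.005 ] dist 218
```

View pics/e.png

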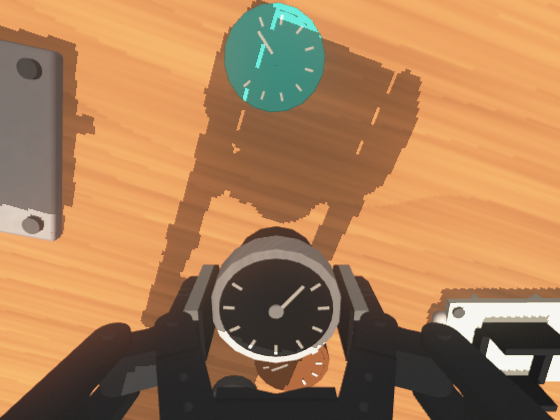

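The gauge is held upright between the pads, with its dial centre at about (277,305). I'll measure its offset and tilt relative to the tool.

```bash
cat >> h.py <<'E'
def ingrip(c,zlo=.004):
    s=arm.get_state();p=np.array(s["position"]);R=Ro.from_euler("xyz",s["eef_rot"]).as_matrix()
    W=cloud(c);g=[r for r in arm.regions_of(c,"gauge_center") if np.linalg.norm(np.median(W[r["mask"]],0)[:2]-p[:2])<.03][0]
    T=(W-p)@R*1000   # tool frame mm
    m=g["mask"]&(c["z_map"]>0);top=np.percentile(T[m][:,2],10)
    q=T[m&(abs(T[...,2]-top)<4)]
    A=np.c_[q[:,:2],np.ones(len(q))];k=np.linalg.lstsq(A,q[:,2],rcond=None)[0];res=abs(A@k-q[:,2]);q=q[res<2]
    h=cv2.convexHull(q[:,:2].astype(np.float32))[:,0]
    s2=np.linalg.lstsq(np.c_[2*h,np.ones(len(h))],(h**2).sum(1),rcond=None)[0]
    print("tool frame top z %.1f"%np.median(q[:,2]),"tilt",k[:2].round(3),"centre ls",s2[:2].round(1),"r %.1f"%np.sqrt(s2[2]+s2[0]**2+s2[1]**2),"enc",np.round(cv2.minEnclosingCircle(h)[0],1),"ext",q.min(0).round(1),q.max(0).round(1))
E
python3 - <<'E'
from h import *
ingrip(arm.capture("wrist"))
E
```

```text
tool frame top z -11.4 tilt [ 0.011 -0.001] centre ls [-0.7  0.2] r 26.9 enc [-0.7  0.4] ext [-28.1 -25.8 -13.4] [26.7 26.4 -9.1]
```

servo_tool --targets '[{"rot": [-0.0012, 0.0029, -0.005], "slide": [-114.2, 185, 0], "hand": 40}, {"rot": [-0.0012, 0.0029, -0.005], "slide": [-114.2, 185, 0], "hand": 40}, {"rot": [-0.0012, 0.0029, -0.005], "slide": [-114.2, 185, 0], "hand": 40}, {"rot": [-0.0012, 0.0029, -0.005], "slide": [-114.2, 185, 0], "hand": 40}, {"rot": [-0.0012, 0.0029, -0.005], "slide": [-114.2, 185, 0], "hand": 40}, {"rot": [-0.0012, 0.0029, -0.005], "slide": [-114.2, 185, 20], "hand": 40}, {"rot": [-0.0012, 0.0029, -0.005], "slide": [-114.2, 185, 20], "hand": 40}, {"rot": [-0.0012, 0.0029, -0.005], "slide": [-114.2, 185, 20], "hand": 40}, {"rot": [-0.0012, 0.0029, -0.005], "slide": [-114.2, 185, 20], "hand": 40}]'

```text
t: 8.35
position: [0.4865, -0.2236, 0.0893]
eef_rot: [3.14, -0.003, 0.32]
force: [0.7, -0.5, -0.8]
opening: 0.0515
grasp_force: 37.6
```

Run:
```python
from h import *
st()
c=arm.capture("wrist");ingrip(c);W=cloud(c)
mrect(W,.4862,-.2243,.085,.011,.022)
goal(.4869,-.2241,.049,.3194)
```

```text
t 8.35 p [ 0.4865 -0.2236  0.0893] rpy [ 3.1403e+00 -3.0000e-03  3.2030e-01] q [-4.950e-01 -5.900e-02  1.659e+00  1.000e-03  1.539e+00  7.550e-01] F [ 0.66 -0.49 -0.82] op 0.0515 g 37.63700723648071
tool frame top z -11.0 tilt [ 0.012 -0.001] centre ls [-0.9  0.2] r 26.9 enc [-1.   0.4] ext [-28.3 -25.8 -12.9] [26.2 26.1 -8.7]
rect [ 492.6 -222.3] [ 79.5 119.7] 18.2 n 14335 z 0.0159
slide [-0.2  0.4 40.7] rot [ 0.002  -0.0037  0.001 ] dist 41
```

servo_tool --targets '[{"rot": [0, 0, 0], "slide": [0, 0.4, 8], "hand": 40}, {"rot": [0, 0, 0], "slide": [0, 0.4, 14], "hand": 40}, {"rot": [0, 0, 0], "slide": [0, 0.4, 18], "hand": 40}, {"rot": [0, 0, 0], "slide": [0, 0.4, 22], "hand": 40}, {"rot": [0, 0, 0], "slide": [0, 0.4, 22], "hand": 40}]'

```text
t: 8.95
position: [0.486, -0.2242, 0.0659]
eef_rot: [3.142, -0.002, 0.319]
force: [-0.8, -0.6, -0.9]
opening: 0.0514
grasp_force: 37.6
```

servo_tool --targets '[{"rot": [0, 0, 0], "slide": [0, 0, 6], "hand": 40}, {"rot": [0, 0, 0], "slide": [0, 0, 11], "hand": 40}, {"rot": [0, 0, 0], "slide": [0, 0, 15], "hand": 40}, {"rot": [0, 0, 0], "slide": [0, 0, 16.5], "hand": 40}, {"rot": [0, 0, 0], "slide": [0, 0, 16.5], "hand": 40}]'

```text
t: 9.45
position: [0.4863, -0.2244, 0.05]
eef_rot: [3.141, -0.002, 0.319]
force: [-0.2, -0.7, -0.7]
opening: 0.0519
grasp_force: 37.6
```

servo_tool --targets '[{"rot": [0, 0, 0], "slide": [0, 0, 1], "hand": 40}, {"rot": [0, 0, 0], "slide": [0, 0, 1.7], "hand": 40}, {"rot": [0, 0, 0], "slide": [0, 0, 1.7], "hand": 40}]'

```text
t: 9.75
position: [0.4867, -0.2245, 0.0491]
eef_rot: [3.14, -0.003, 0.319]
force: [-0.1, -0.5, 2.0]
opening: 0.0518
grasp_force: 37.9
```

Light contact at the expected height. I'll release and go up, turning towards the grip across the tall walls.

servo_tool --targets '[{"rot": [0, 0, 0], "slide": [0, 0, 0], "hand": 70}, {"rot": [0, 0, 0], "slide": [0, 0, 0], "hand": 85}, {"rot": [0, 0, 0], "slide": [0, 0, 0], "hand": 85}, {"rot": [0, 0, 0], "slide": [0, 0, -40], "hand": 85}, {"rot": [0, 0, 0], "slide": [0, 0, -90], "hand": 85}, {"rot": [0, 0, 0], "slide": [0, 0, -140], "hand": 85}, {"rot": [0, 0, 0], "slide": [0, 0, -160], "hand": 85}, {"rot": [0, 0, 0], "slide": [0, 0, -160], "hand": 85}]'

```text
t: 10.55
position: [0.4874, -0.2252, 0.214]
eef_rot: [3.134, -0.009, 0.319]
force: [-0.6, -0.7, 0.9]
opening: 0.0853
grasp_force: 0.0
```

servo_tool --targets '[{"rot": [0, 0, -1.571], "slide": [0, 0, 0], "hand": 85}, {"rot": [0, 0, -1.571], "slide": [0, 0, 0], "hand": 85}, {"rot": [0, 0, -1.571], "slide": [0, 0, 0], "hand": 85}, {"rot": [0, 0, -1.571], "slide": [0, 0, 0], "hand": 85}, {"rot": [0, 0, -1.571], "slide": [0, 0, 0], "hand": 85}, {"rot": [0, 0, -1.571], "slide": [0, 0, 0], "hand": 85}, {"rot": [0, 0, -1.571], "slide": [0, 0, 0], "hand": 85}, {"rot": [0, 0, -1.571], "slide": [0, 0, 0], "hand": 85}, {"rot": [0, 0, -1.571], "slide": [0, 0, 0], "hand": 85}, {"rot": [0, 0, -1.571], "slide": [0, 0, 0], "hand": 85}, {"rot": [0, 0, -1.571], "slide": [0, 0, 0], "hand": 85}, {"rot": [0, 0, -1.571], "slide": [0, 0, 0], "hand": 85}]'

```text
t: 11.75
position: [0.4856, -0.2242, 0.207]
eef_rot: [3.14, -0.001, 1.891]
force: [0.6, -0.4, 0.0]
opening: 0.0856
grasp_force: 0.0
```

Run:
```python
from h import *
st()
c=arm.capture("wrist");W=cloud(c);cv2.imwrite("pics/f.png",c["frame"])
circ(W,.4862,-.2243,.04,.055,.065)
mrect(W,.4862,-.2243,.085,.011,.022)
W=cloud(arm.capture("scene"));circ(W,.489,-.2243,.04,.056,.068)
goal(.4862,-.2243,.042,1.8902)
```

```text
t 11.75 p [ 0.4856 -0.2242  0.207 ] rpy [ 3.1403e+00 -5.0000e-04  1.8908e+00] q [-4.970e-01 -8.900e-02  1.479e+00  1.000e-03  1.752e+00 -8.170e-01] F [ 0.57 -0.4   0.04] op 0.0856 g 0.0
circ enc 485.5 -225.1 27.1 ls [ 485.5 -225.1] r 26.8 z 0.0604
rect [ 482.9 -225. ] [ 98.2 118.8] 18.2 n 6105 z 0.0159
circ enc 488.9 -223.9 28.8 ls [ 488.7 -224.7] r 27.3 z 0.0611
slide [ -0.2   0.2 165.5] rot [ 0.0017 -0.0001 -0.002 ] dist 166
```

View pics/f.png

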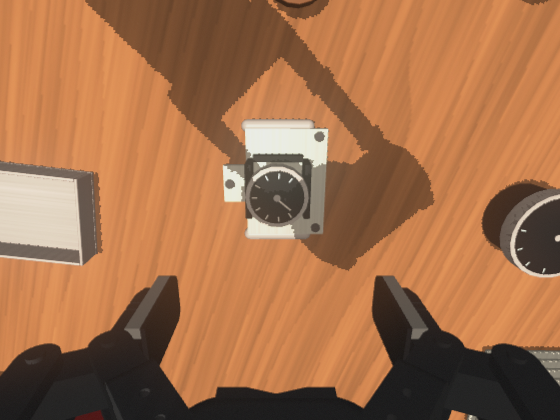

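servo_tool --targets '[{"rot": [0, 0, 0], "slide": [0, 0, 50], "hand": 85}, {"rot": [0, 0, 0], "slide": [0, 0, 100], "hand": 85}, {"rot": [0, 0, 0], "slide": [0, 0, 130], "hand": 85}, {"rot": [0, 0, 0], "slide": [0, 0, 155], "hand": 85}, {"rot": [0, 0, 0], "slide": [0, 0, 171], "hand": 85}, {"rot": [0, 0, 0], "slide": [0, 0, 171], "hand": 85}, {"rot": [0, 0, 0], "slide": [0, 0, 171], "hand": 85}]'

```text
t: 12.55
position: [0.4869, -0.2246, 0.0385]
eef_rot: [3.138, 0.002, 1.89]
force: [0.2, -0.1, 0.2]
opening: 0.085
grasp_force: 0.0
```

servo_tool --targets '[{"rot": [0, 0, 0], "slide": [0, 0, 0], "hand": 45}, {"rot": [0, 0, 0], "slide": [0, 0, 0], "hand": 45}, {"rot": [0, 0, 0], "slide": [0, 0, 0], "hand": 45}, {"rot": [0, 0, 0], "slide": [0, 0, 0], "hand": 45}, {"rot": [0, 0, 0], "slide": [0, 0, 0], "hand": 45}]' --newtons 60

```text
t: 13.05
position: [0.4877, -0.225, 0.04]
eef_rot: [3.136, 0.004, 1.89]
force: [0.9, -0.2, 5.7]
opening: 0.0565
grasp_force: 66.9
```

servo_tool --targets '[{"rot": [0, 0, 0], "slide": [0, 0, -15], "hand": 45}, {"rot": [0, 0, 0], "slide": [0, 0, -40], "hand": 45}, {"rot": [0, 0, 0], "slide": [0, 0, -80], "hand": 45}, {"rot": [0, 0, 0], "slide": [0, 0, -120], "hand": 45}, {"rot": [0, 0, 0], "slide": [0, 0, -170], "hand": 45}, {"rot": [0, 0, 0], "slide": [0, 0, -190], "hand": 45}, {"rot": [0, 0, 0], "slide": [0, 0, -190], "hand": 45}, {"rot": [0, 0, 0], "slide": [0, 0, -190], "hand": 45}]'

```text
t: 13.85
position: [0.4855, -0.2242, 0.2265]
eef_rot: [3.14, 0.0, 1.89]
force: [0.4, -0.3, -6.1]
opening: 0.0568
grasp_force: 65.7
```

```bash
cat >> h.py <<'E'
def incar(c,yaw_t=None):
    s=arm.get_state();p=np.array(s["position"]);R=Ro.from_euler("xyz",s["eef_rot"]).as_matrix()
    T=(cloud(c)-p)@R*1000; m=(c["z_map"]>0)&(np.hypot(T[...,0],T[...,1])<85)
    for n,a,b in(("plate",20,28),("gauge",-25,-17)):
        k=m&(T[...,2]>a)&(T[...,2]<b)
        if n=="gauge": k&=np.hypot(T[...,0],T[...,1])<33
        q=T[k]
        if len(q)<50: print(n,"few",len(q));continue
        A=np.c_[q[:,:2],np.ones(len(q))];f=np.linalg.lstsq(A,q[:,2],rcond=None)[0]
        bx=cv2.minAreaRect(q[:,:2].astype(np.float32))
        print(n,"z0 %.1f"%np.median(q[:,2]),"tilt",f[:2].round(3),"rect",np.round(bx[0],1),np.round(bx[1],1),round(bx[2],1),"n",len(q),"enc",np.round(cv2.minEnclosingCircle(q[:,:2].astype(np.float32))[0],1))
E
python3 - <<'E'
from h import *
st();c=arm.capture("wrist");incar(c);cv2.imwrite("pics/g.png",c["frame"])
goal(.522,.2346,.230,1.6813)
E
```

```text
t 13.85 p [ 0.4855 -0.2242  0.2265] rpy [3.1399 0.     1.8903] q [-4.970e-01 -8.900e-02  1.444e+00  1.000e-03  1.785e+00 -8.160e-01] F [ 0.45 -0.25 -6.06] op 0.0568 g 65.69360375404358
plate z0 22.7 tilt [0.016 0.   ] rect [ 1.6 -4. ] [118.4  98.6] 0.1 n 15337 enc [3.9 3.6]
gauge z0 -21.8 tilt [0.015 0.005] rect [ 0.3 -1.1] [54.2 61.4] 34.9 n 14371 enc [ 1.6 -0. ]
slide [423.8 179.   -4.1] rot [-1.00e-04 -1.80e-03  2.09e-01] dist 460
```

View pics/g.png

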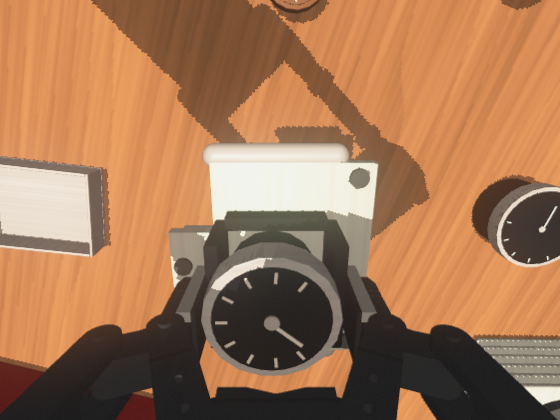

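The carrier with the gauge is held level, plate edge at (350,160) and the gauge centred at (272,315). Now over to the stand, high.

servo_tool --targets '[{"rot": [0, 0, 0.209], "slide": [422.4, 178.9, -4], "hand": 45}, {"rot": [0, 0, 0.209], "slide": [422.4, 178.9, -4], "hand": 45}, {"rot": [0, 0, 0.209], "slide": [422.4, 178.9, -4], "hand": 45}, {"rot": [0, 0, 0.209], "slide": [422.4, 178.9, -4], "hand": 45}, {"rot": [0, 0, 0.209], "slide": [422.4, 178.9, -4], "hand": 45}, {"rot": [0, 0, 0.209], "slide": [422.4, 178.9, -4], "hand": 45}, {"rot": [0, 0, 0.209], "slide": [422.4, 178.9, -4], "hand": 45}, {"rot": [0, 0, 0.209], "slide": [422.4, 178.9, -4], "hand": 45}, {"rot": [0, 0, 0.209], "slide": [422.4, 178.9, -4], "hand": 45}, {"rot": [0, 0, 0.209], "slide": [422.4, 178.9, -4], "hand": 45}, {"rot": [0, 0, 0.209], "slide": [422.4, 178.9, -4], "hand": 45}, {"rot": [0, 0, 0.209], "slide": [422.4, 178.9, -4], "hand": 45}]'

```text
t: 15.1
position: [0.5225, 0.232, 0.2294]
eef_rot: [-3.141, 0.002, 1.681]
force: [-0.4, 0.5, -4.0]
opening: 0.0562
grasp_force: 66.3
```

Run:
```python
from h import *
st();c=arm.capture("wrist");incar(c)
W=cloud(c)
for x,y,r in((.5135,.3146,.02),):
    mrect(W,x,y,.035,.131,.145)
mrect(W,.515,.328,.06,.095,.103)
goal(.5224,.2332,.172,1.6813)
```

```text
t 15.1 p [0.5225 0.232  0.2294] rpy [-3.1408e+00  2.4000e-03  1.6814e+00] q [ 0.36   0.013  1.339 -0.002  1.79   0.249] F [-0.39  0.48 -3.98] op 0.0562 g 66.33972644805908
plate z0 24.7 tilt [0.011 0.004] rect [ 2.3 -4.6] [118.   98.7] 0.4 n 15014 enc [2.3 1.2]
gauge z0 -20.3 tilt [0.072 0.005] rect [ 5.8 -0.9] [54.4 61.3] 10.1 n 15099 enc [ 1.7 -0. ]
rect [513.4 318.3] [30.1 56.5] 7.7 n 2801 z 0.1389
rect [514.6 306.4] [112.1  56.3] 6.3 n 9323 z 0.0993
slide [ 1.8 -0.2 58.1] rot [ 0.0003  0.0021 -0.001 ] dist 58
```

servo_tool --targets '[{"rot": [0, 0, 0], "slide": [0.9, 1.2, 20], "hand": 45}, {"rot": [0, 0, 0], "slide": [0.9, 1.2, 40], "hand": 45}, {"rot": [0, 0, 0], "slide": [0.9, 1.2, 50], "hand": 45}, {"rot": [0, 0, 0], "slide": [0.9, 1.2, 52], "hand": 45}, {"rot": [0, 0, 0], "slide": [0.9, 1.2, 52], "hand": 45}, {"rot": [0, 0, 0], "slide": [0.9, 1.2, 52], "hand": 45}]'

```text
t: 15.75
position: [0.5248, 0.2336, 0.1811]
eef_rot: [3.137, 0.0, 1.681]
force: [-0.1, 0.6, -4.4]
opening: 0.0565
grasp_force: 66.3
```

Run:
```python
from h import *
st();c=arm.capture("side");f=c["frame"];cv2.imwrite("pics/i.png",cv2.resize(f[110:230,220:340],(600,600),interpolation=cv2.INTER_CUBIC))
```

```text
t 15.75 p [0.5248 0.2336 0.1811] rpy [3.1365e+00 1.0000e-04 1.6807e+00] q [ 3.600e-01  1.500e-02  1.423e+00 -1.000e-03  1.699e+00  2.500e-01] F [-0.06  0.61 -4.37] op 0.0565 g 66.31232142448425
```

View pics/i.png

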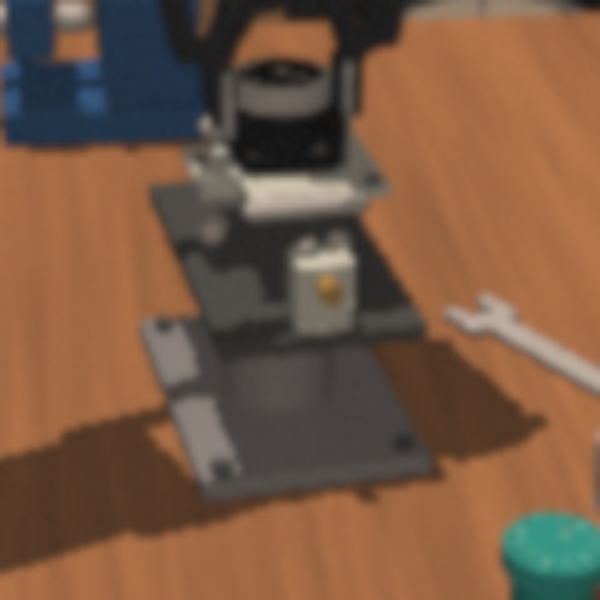

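The side crop shows the carrier level above the stand: bar at (300,195), and nose and housing at (325,265). Lowering gently now.

servo_tool --targets '[{"rot": [0, 0, 0], "slide": [0, 0, 2], "hand": 45}, {"rot": [0, 0, 0], "slide": [0, 0, 4], "hand": 45}, {"rot": [0, 0, 0], "slide": [0, 0, 6], "hand": 45}, {"rot": [0, 0, 0], "slide": [0, 0, 6], "hand": 45}]'

```text
t: 16.2
position: [0.5241, 0.2338, 0.1731]
eef_rot: [3.139, 0.001, 1.681]
force: [-0.5, -0.2, -4.9]
opening: 0.0566
grasp_force: 66.3
```

servo_tool --targets '[{"rot": [0, 0, 0], "slide": [0, -0.5, 2], "hand": 45}, {"rot": [0, 0, 0], "slide": [0, -0.5, 3], "hand": 45}, {"rot": [0, 0, 0], "slide": [0, -0.5, 4], "hand": 45}, {"rot": [0, 0, 0], "slide": [0, -0.5, 4], "hand": 45}]'

```text
t: 16.6
position: [0.5238, 0.2337, 0.1694]
eef_rot: [3.139, 0.001, 1.681]
force: [0.4, -0.3, -6.0]
opening: 0.0566
grasp_force: 66.3
```

servo_tool --targets '[{"rot": [0, 0, 0], "slide": [0, 0, 1], "hand": 45}, {"rot": [0, 0, 0], "slide": [0, 0, 2], "hand": 45}, {"rot": [0, 0, 0], "slide": [0, 0, 3], "hand": 45}, {"rot": [0, 0, 0], "slide": [0, 0, 3], "hand": 45}]'

```text
t: 17.0
position: [0.5241, 0.2341, 0.1677]
eef_rot: [3.137, -0.0, 1.681]
force: [-0.1, 1.1, -0.2]
opening: 0.0567
grasp_force: 67.0
```

servo_tool --targets '[{"rot": [0, 0, 0], "slide": [0, 0, 1], "hand": 45}, {"rot": [0, 0, 0], "slide": [0, 0, 2], "hand": 45}, {"rot": [0, 0, 0], "slide": [0, 0, 3], "hand": 45}, {"rot": [0, 0, 0], "slide": [0, 0, 3], "hand": 45}]'

```text
t: 17.4
position: [0.5249, 0.2341, 0.167]
eef_rot: [3.133, -0.001, 1.681]
force: [-1.0, -0.6, 8.0]
opening: 0.0569
grasp_force: 68.0
```

servo_tool --targets '[{"rot": [0, 0, 0], "slide": [0, 0, 1], "hand": 45}, {"rot": [0, 0, 0], "slide": [0, 0, 2], "hand": 45}, {"rot": [0, 0, 0], "slide": [0, 0, 2], "hand": 45}]'

```text
t: 17.7
position: [0.5255, 0.2344, 0.1657]
eef_rot: [3.131, -0.001, 1.681]
force: [0.8, 0.9, 9.6]
opening: 0.0565
grasp_force: 68.1
```

Run:
```python
from h import *
st();c=arm.capture("side");f=c["frame"];g=arm.capture("scene")["frame"]
a=cv2.resize(f[110:210,240:320],(400,500),interpolation=cv2.INTER_CUBIC);b=cv2.resize(g[130:240,322:422],(400,500),interpolation=cv2.INTER_CUBIC)
cv2.imwrite("pics/j.png",np.hstack([a,b]))
W=cloud(arm.capture("wrist"));circ(W,.5235,.236,.036,.176,.195)
```

```text
t 17.7 p [0.5255 0.2344 0.1657] rpy [ 3.1311e+00 -1.4000e-03  1.6812e+00] q [ 3.610e-01  1.400e-02  1.451e+00 -1.000e-03  1.666e+00  2.510e-01] F [0.82 0.91 9.6 ] op 0.0565 g 68.0739963054657
circ enc 523.1 241.6 34.9 ls [524.2 237.7] r 30.2 z 0.1864
```

View pics/j.png

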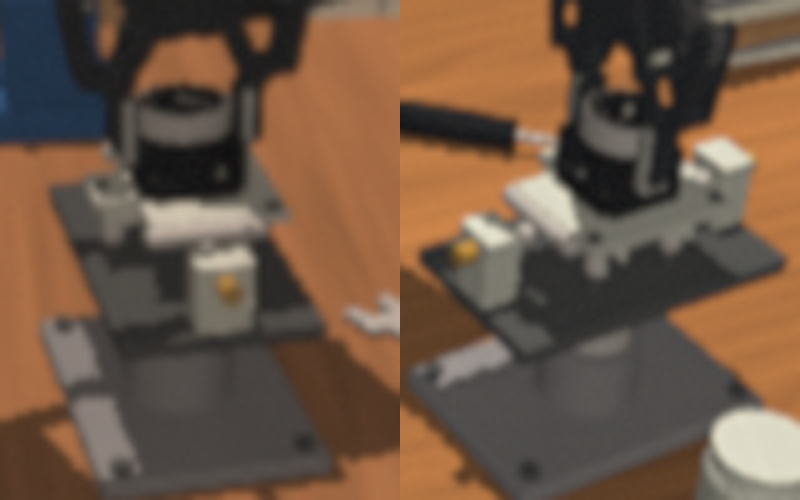

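Contact is with the plungers, as expected: the bar rests against the nose, and the balls are still free beneath the plate. I'll press on gently, trimming the tilt and drift.

servo_tool --targets '[{"rot": [0, 0.008, 0], "slide": [0, -1, 1], "hand": 45}, {"rot": [0, 0.008, 0], "slide": [0, -1, 2], "hand": 45}, {"rot": [0, 0.008, 0], "slide": [0, -1, 2.5], "hand": 45}, {"rot": [0, 0.008, 0], "slide": [0, -1, 2.5], "hand": 45}]'

```text
t: 18.25
position: [0.5237, 0.2338, 0.1605]
eef_rot: [3.135, -0.008, 1.681]
force: [1.5, 0.6, 0.3]
opening: 0.0562
grasp_force: 67.2
```

servo_tool --targets '[{"rot": [0, 0, 0], "slide": [0, 0, 1], "hand": 45}, {"rot": [0, 0, 0], "slide": [0, 0, 2], "hand": 45}, {"rot": [0, 0, 0], "slide": [0, 0, 2], "hand": 45}]'

```text
t: 18.55
position: [0.5222, 0.2333, 0.1549]
eef_rot: [-3.141, -0.006, 1.681]
force: [1.4, 0.8, -7.9]
opening: 0.0565
grasp_force: 66.2
```

servo_tool --targets '[{"rot": [0, 0, 0], "slide": [0, 0, 1], "hand": 45}, {"rot": [0, 0, 0], "slide": [0, 0, 2], "hand": 45}, {"rot": [0, 0, 0], "slide": [0, 0, 2], "hand": 45}]'

```text
t: 18.85
position: [0.5221, 0.2334, 0.1533]
eef_rot: [-3.141, -0.007, 1.681]
force: [0.3, 1.6, -11.4]
opening: 0.0566
grasp_force: 65.9
```

servo_tool --targets '[{"rot": [0, 0.004, 0], "slide": [0, 0, 1], "hand": 45}, {"rot": [0, 0.004, 0], "slide": [0, 0, 2], "hand": 45}, {"rot": [0, 0.004, 0], "slide": [0, 0, 2], "hand": 45}]'

```text
t: 19.15
position: [0.5227, 0.2336, 0.1525]
eef_rot: [3.139, -0.011, 1.681]
force: [-0.7, 0.1, -12.0]
opening: 0.0566
grasp_force: 66.0
```

servo_tool --targets '[{"rot": [0.008, -0.002, 0], "slide": [0, 0, 1], "hand": 45}, {"rot": [0.008, -0.002, 0], "slide": [0, 0, 2], "hand": 45}, {"rot": [0.008, -0.002, 0], "slide": [0, 0, 2], "hand": 45}, {"rot": [0.008, -0.002, 0], "slide": [0, 0, 2], "hand": 45}]'

```text
t: 19.55
position: [0.5236, 0.234, 0.1516]
eef_rot: [-3.139, -0.01, 1.681]
force: [3.4, 1.7, -8.4]
opening: 0.0563
grasp_force: 66.5
```

servo_tool --targets '[{"rot": [0, 0, 0], "slide": [0, 0, 0], "hand": 70}, {"rot": [0, 0, 0], "slide": [0, 0, 0], "hand": 85}, {"rot": [0, 0, 0], "slide": [0, 0, 0], "hand": 85}, {"rot": [0, 0, 0], "slide": [0, 0, 0], "hand": 85}, {"rot": [0, 0, 0], "slide": [0, 0, -50], "hand": 85}, {"rot": [0, 0, 0], "slide": [0, 0, -100], "hand": 85}, {"rot": [0, 0, 0], "slide": [0, 0, -150], "hand": 85}, {"rot": [0, 0, 0], "slide": [0, 0, -150], "hand": 85}, {"rot": [0, 0, 0], "slide": [0, 0, -150], "hand": 85}]'

```text
t: 20.45
position: [0.5243, 0.2326, 0.3039]
eef_rot: [-3.141, -0.011, 1.681]
force: [-0.1, 0.1, -0.5]
opening: 0.0853
grasp_force: 0.0
```

```bash
cat >> h.py <<'E'
def seat(cam="wrist"):
    c=arm.capture(cam);W=cloud(c)
    circ(W,.522,.2345,.04,.160,.185)
    for n,x,y,r,a,b in(("plate",.522,.2345,.085,.120,.1315),("table",.5216,.2345,.13,.095,.103)):
        p=near(W,x,y,r,a,b);q=p
        if n=="plate":
            uv=(p[:,:2]-[x,y])@np.array([[.9939,-.1103],[.1103,.9939]]);q=p[abs(uv[:,1])<47]
        A=np.c_[q[:,:2]-[x,y],np.ones(len(q))];f=np.linalg.lstsq(A,q[:,2],rcond=None)[0]
        for _ in range(3): k=abs(A@f-q[:,2])<.0015; f=np.linalg.lstsq(A[k],q[k,2],rcond=None)[0]
        print(cam,n,"z %.4f"%f[2],"slope",f[:2].round(4),"n",k.sum(),"rect",[np.round(v,1) for v in cv2.minAreaRect((p[:,:2]*1000).astype(np.float32))])
    return c
E
python3 - <<'E'
from h import *
st();c=seat();f=c["frame"];cv2.imwrite("pics/k.png",f)
E
```

```text
t 20.45 p [0.5243 0.2326 0.3039] rpy [-3.1413 -0.0105  1.6813] q [0.352 0.037 1.183 0.011 1.919 0.246] F [-0.07  0.08 -0.5 ] op 0.0853 g 0.0
circ enc 521.5 238.2 27.0 ls [521.3 238.3] r 26.7 z 0.1715
wrist plate z 0.1269 slope [ 0.0047 -0.0111] n 6001 rect [array([519.6, 233.3]), array([ 98.1, 153.4]), np.float64(6.3)]
wrist table z 0.0994 slope [-0.0006 -0.0015] n 8578 rect [array([522.3, 234.8]), array([112.3, 198.9]), np.float64(6.3)]
```

View pics/k.png

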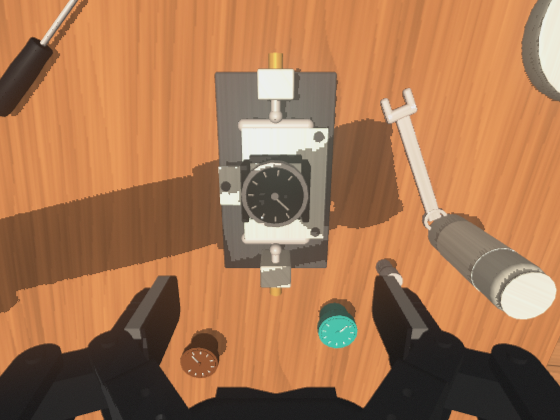

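The plate sits between both noses, at (275,118) and (275,250), with the gauge in the cell. I'll check whether the seating and level are complete.

```bash
cat >> h.py <<'E'
def prof(c):
    W=cloud(c);d=W-[.5223,.2347,0];a=np.radians(6.3);u=d[...,0]*np.cos(a)+d[...,1]*np.sin(a);v=-d[...,0]*np.sin(a)+d[...,1]*np.cos(a);z=W[...,2]
    for s in(-1,1):
        k=(abs(u-0.004)>.010)&(u>-.025)&(u<.033)&(s*v>.045)&(s*v<.070)&(z>.112)&(z<.135)
        print("bar",s,"v out %.1f"%(np.percentile(s*v[k],98)*1000),"ztop %.4f"%np.percentile(z[k],95))
        k=(abs(u)<.004)&(s*v>.050)&(s*v<.072)
        print(" nose line v:z",[(int(b),round(float(z[k&(abs(s*v*1000-b)<1)].max()),4)) for b in range(52,72,2) if (k&(abs(s*v*1000-b)<1)).any()])
    k=(abs(v)<.016)&(u<-.035)&(u>-.07)&(z>.112)&(z<.135);print("tongue u min %.1f"%(np.percentile(u[k],2)*1000),"v",np.median(v[k])*1000,"z",np.median(z[k]))
    k=(abs(v)<.045)&(u>.034)&(u<.06)&(z>.112)&(z<.135);print("wide u max %.1f"%(np.percentile(u[k],98)*1000),"z",np.median(z[k]))
    for n,uu,vv in(("tongue",-.045,.0),("++",.040,.040),("+-",.040,-.040)):
        k=(np.hypot(u-uu,v-vv)<.008);print(n,"z %.4f"%np.median(z[k]))
E
python3 - <<'E'
from h import *
for n in("wrist","scene","side"):
    print(n);prof(arm.capture(n))
E
```

```text
wrist
bar -1 v out 58.9 ztop 0.1287
 nose line v:z [(52, 0.1278), (54, 0.1287), (56, 0.1278), (58, 0.1326), (60, 0.1344), (62, 0.1357), (64, 0.1348), (66, 0.1346), (68, 0.1336), (70, 0.1328)]
bar 1 v out 60.2 ztop 0.1274
 nose line v:z [(52, 0.1277), (54, 0.1276), (56, 0.1282), (58, 0.1326), (60, 0.134), (62, 0.1348), (64, 0.1352), (66, 0.1344), (68, 0.1332), (70, 0.1327)]
tongue u min -51.6 v 0.697908452874629 z 0.1269668752946968
wide u max 45.8 z 0.1270433764969472
tongue z 0.3276
++ z 0.1269
+- z 0.1278
scene
bar -1 v out 61.5 ztop 0.1298
 nose line v:z [(52, 0.1293), (54, 0.1293), (56, 0.0985), (58, 0.1324), (60, 0.013), (62, 0.1017), (64, 0.1351), (66, 0.1337), (68, 0.0145), (70, 0.0133)]
bar 1 v out 57.8 ztop 0.1292
 nose line v:z [(52, 0.0142), (54, 0.0132), (56, 0.0147), (58, 0.1342), (60, 0.1338), (62, 0.1341), (66, 0.0128), (68, 0.0121), (70, 0.013)]
tongue u min -50.1 v -13.836750479980374 z 0.1268715422394745
wide u max 50.5 z 0.12787850658287836
tongue z 0.3296
++ z 0.1008
+- z 0.1004
side
bar -1 v out 62.1 ztop 0.1281
 nose line v:z [(52, 0.1266), (58, 0.0117), (60, 0.0096), (62, 0.1315), (64, 0.0113), (66, 0.1328), (68, 0.0111), (70, 0.0127)]
bar 1 v out 47.7 ztop 0.1267
 nose line v:z []
tongue u min -49.4 v -3.235735524523977 z 0.12632188387543064
wide u max 48.5 z 0.12694162838124898
tongue z 0.1274
++ z nan
+- z 0.0990
  return _methods._mean(a, axis=axis, dtype=dtype,
  ret = ret.dtype.type(ret / rcount)
```

servo_tool --targets '[{"rot": [0.008, 0, 0], "slide": [-30, 0, 0], "hand": 85}, {"rot": [0.008, 0, 0], "slide": [-30, 0, 0], "hand": 85}, {"rot": [0.008, 0, 0], "slide": [-30, 0, 0], "hand": 85}, {"rot": [0.008, 0, 0], "slide": [-30, 0, 0], "hand": 85}, {"rot": [0.008, 0, 0], "slide": [-30, 0, 0], "hand": 85}]'

```text
t: 21.15
position: [0.5269, 0.2031, 0.3005]
eef_rot: [-3.128, -0.01, 1.682]
force: [0.1, 0.2, -0.5]
opening: 0.0847
grasp_force: 0.0
```

```bash
python3 - <<'E' 2>/dev/null
from h import *
st();c=seat();prof(c)
W=cloud(c);p=near(W,.522,.238,.024,.155,.185);A=np.c_[p[:,:2]-[.522,.238],np.ones(len(p))];f=np.linalg.lstsq(A,p[:,2],rcond=None)[0];print("dial plane",f.round(4))
p=near(W,.522,.238,.028,.168,.178);print("rim z",p[:,2].max())
# cell walls: y extent of tall walls (z ~ .157)
d=W-[.5223,.2347,0];a=np.radians(6.3);u=d[...,0]*np.cos(a)+d[...,1]*np.sin(a);v=-d[...,0]*np.sin(a)+d[...,1]*np.cos(a);z=W[...,2]
k=(abs(u)<.035)&(abs(v)<.035)&(abs(z-.157)<.003);print("walls n",k.sum(),"u",np.percentile(u[k],[1,99])*1000,"v",np.percentile(v[k],[1,99])*1000)
E
```

```text
t 21.15 p [0.5269 0.2031 0.3005] rpy [-3.1281 -0.0095  1.682 ] q [0.301 0.024 1.203 0.013 1.927 0.194] F [ 0.13  0.18 -0.51] op 0.0847 g 0.0
circ enc 521.2 238.1 26.9 ls [521.3 238.2] r 26.7 z 0.1715
wrist plate z 0.1269 slope [ 0.0038 -0.011 ] n 6821 rect [array([519.5, 234.2]), array([ 98., 154.]), np.float64(6.4)]
wrist table z 0.0994 slope [-0.0011 -0.0014] n 9465 rect [array([522.3, 234.7]), array([112.4, 199.8]), np.float64(6.3)]
bar -1 v out 59.0 ztop 0.1284
 nose line v:z [(52, 0.1283), (54, 0.1283), (56, 0.1285), (58, 0.1334), (60, 0.1337), (62, 0.1351), (64, 0.1346), (66, 0.1333), (68, 0.1328), (70, 0.1337)]
bar 1 v out 59.5 ztop 0.1274
 nose line v:z [(52, 0.1272), (54, 0.1287), (56, 0.1297), (58, 0.1332), (60, 0.1341), (62, 0.135), (64, 0.1345), (66, 0.1339), (68, 0.1333), (70, 0.133)]
tongue u min -51.5 v 0.6796131839052642 z 0.12691695656994165
wide u max 45.8 z 0.12698231342729538
tongue z 0.1273
++ z 0.1268
+- z 0.3144
dial plane [ 0.0031 -0.0336  0.1716]
rim z 0.17442436702380398
walls n 585 u [-28.89942427  28.90384314] v [-23.68492998  25.51120543]
```

The plate is centred within 1 mm and both noses are over the bars. The plate still tilts about 0.01 rad and the gauge about 0.03 rad, both high at -y. I'll press lightly on the rim's -y side with closed fingers.

servo_tool --targets '[{"rot": [0.009, -0.013, 0], "slide": [13, -3, 40], "hand": 0}, {"rot": [0.009, -0.013, 0], "slide": [13, -3, 40], "hand": 0}, {"rot": [0.009, -0.013, 0], "slide": [13, -3, 40], "hand": 0}, {"rot": [0.009, -0.013, 0], "slide": [13, -3, 40], "hand": 0}, {"rot": [0.009, -0.013, 0], "slide": [13, -3, 40], "hand": 0}, {"rot": [0.009, -0.013, 0], "slide": [13, -3, 70], "hand": 0}, {"rot": [0.009, -0.013, 0], "slide": [13, -3, 90], "hand": 0}, {"rot": [0.009, -0.013, 0], "slide": [13, -3, 100], "hand": 0}, {"rot": [0.009, -0.013, 0], "slide": [13, -3, 100], "hand": 0}, {"rot": [0.009, -0.013, 0], "slide": [13, -3, 100], "hand": 0}]' --newtons 30

```text
t: 22.2
position: [0.5218, 0.2159, 0.2026]
eef_rot: [-3.121, 0.003, 1.681]
force: [-0.8, -0.2, 0.4]
opening: -0.0
grasp_force: 0.0
```

servo_tool --targets '[{"rot": [0, 0.02, 0], "slide": [0, 0, 5], "hand": 0}, {"rot": [0, 0.02, 0], "slide": [0, 0, 10], "hand": 0}, {"rot": [0, 0.02, 0], "slide": [0, 0, 12], "hand": 0}, {"rot": [0, 0.02, 0], "slide": [0, 0, 12], "hand": 0}]'

```text
t: 22.6
position: [0.5209, 0.2158, 0.1887]
eef_rot: [-3.119, -0.016, 1.681]
force: [0.7, -0.7, 0.3]
opening: 0.0001
grasp_force: 0.0
```

servo_tool --targets '[{"rot": [0, 0, 0], "slide": [0, 0, 1], "hand": 0}, {"rot": [0, 0, 0], "slide": [0, 0, 2], "hand": 0}, {"rot": [0, 0, 0], "slide": [0, 0, 2], "hand": 0}]'

```text
t: 22.9
position: [0.521, 0.216, 0.187]
eef_rot: [-3.12, -0.016, 1.681]
force: [0.1, -0.6, 0.5]
opening: -0.0001
grasp_force: 0.0
```

servo_tool --targets '[{"rot": [-0.02, -0.015, 0], "slide": [0, 0, 1], "hand": 0}, {"rot": [-0.02, -0.015, 0], "slide": [0, 0, 2], "hand": 0}, {"rot": [-0.02, -0.015, 0], "slide": [0, 0, 2], "hand": 0}]'

```text
t: 23.2
position: [0.521, 0.216, 0.1856]
eef_rot: [-3.141, -0.001, 1.682]
force: [0.4, -0.5, 1.8]
opening: -0.0002
grasp_force: 0.8
```

servo_tool --targets '[{"rot": [0, 0, 0], "slide": [0, 0, 1], "hand": 0}, {"rot": [0, 0, 0], "slide": [0, 0, 1.5], "hand": 0}, {"rot": [0, 0, 0], "slide": [0, 0, 1.5], "hand": 0}]'

```text
t: 23.5
position: [0.5213, 0.2157, 0.1851]
eef_rot: [-3.142, -0.001, 1.681]
force: [-0.5, -1.6, 6.4]
opening: -0.0002
grasp_force: 3.3
```

A little more, then lift away and re-measure.

servo_tool --targets '[{"rot": [0, 0, 0], "slide": [0, 0, 1], "hand": 0}, {"rot": [0, 0, 0], "slide": [0, 0, 2], "hand": 0}, {"rot": [0, 0, 0], "slide": [0, 0, 2], "hand": 0}]'

```text
t: 23.8
position: [0.5214, 0.2157, 0.1849]
eef_rot: [3.14, -0.001, 1.681]
force: [-2.8, -3.9, 13.2]
opening: -0.0002
grasp_force: 6.4
```

servo_tool --targets '[{"rot": [0, 0, 0], "slide": [0, 0, -20], "hand": 0}, {"rot": [0, 0, 0], "slide": [0, 0, -60], "hand": 0}, {"rot": [0, 0, 0], "slide": [-15, 0, -115], "hand": 85}, {"rot": [0, 0, 0], "slide": [-15, 0, -115], "hand": 85}, {"rot": [0, 0, 0], "slide": [-15, 0, -115], "hand": 85}, {"rot": [0, 0, 0], "slide": [-15, 0, -115], "hand": 85}, {"rot": [0, 0, 0], "slide": [-15, 0, -115], "hand": 85}]'

```text
t: 24.5
position: [0.5224, 0.201, 0.294]
eef_rot: [-3.136, -0.001, 1.682]
force: [1.0, -0.7, 0.4]
opening: 0.0723
grasp_force: 0.0
```

```bash
cat > chk.py <<'E'
from h import *
st();c=seat();prof(c)
W=cloud(c);p=near(W,.522,.237,.024,.155,.185);A=np.c_[p[:,:2]-[.522,.238],np.ones(len(p))];f=np.linalg.lstsq(A,p[:,2],rcond=None)[0];print("dial plane",f.round(4))
d=W-[.5223,.2347,0];a=np.radians(6.3);u=d[...,0]*np.cos(a)+d[...,1]*np.sin(a);v=-d[...,0]*np.sin(a)+d[...,1]*np.cos(a);z=W[...,2]
k=(abs(u)<.035)&(abs(v)<.035)&(abs(z-.157)<.003);print("walls n",k.sum(),"u",np.percentile(u[k],[1,99])*1000,"v",np.percentile(v[k],[1,99])*1000)
k=(np.hypot(u,v)<.04)&(z>.168)&(z<.18);print("gauge uv",np.array(cv2.minEnclosingCircle((np.c_[u[k],v[k]]*1000).astype(np.float32))[0]).round(1))
E
python3 chk.py 2>/dev/null
```

```text
t 24.5 p [0.5224 0.201  0.294 ] rpy [-3.1357e+00 -8.0000e-04  1.6815e+00] q [0.305 0.003 1.235 0.002 1.909 0.195] F [ 1.   -0.7   0.44] op 0.0723 g 0.0
circ enc 521.3 237.2 26.9 ls [521.5 237.3] r 26.7 z 0.1713
wrist plate z 0.1268 slope [ 0.0015 -0.0046] n 7048 rect [array([519.5, 233.6]), array([ 98. , 154.9]), np.float64(6.3)]
wrist table z 0.0993 slope [-0.0009 -0.0011] n 9862 rect [array([522.3, 235. ]), array([112.2, 199.8]), np.float64(6.3)]
bar -1 v out 59.0 ztop 0.1280
 nose line v:z [(52, 0.1278), (54, 0.1277), (56, 0.13), (58, 0.1336), (60, 0.1344), (62, 0.1355), (64, 0.1351), (66, 0.1337), (68, 0.1328), (70, 0.1329)]
bar 1 v out 60.0 ztop 0.1277
 nose line v:z [(52, 0.1281), (54, 0.1281), (56, 0.1277), (58, 0.1335), (60, 0.1336), (62, 0.1353), (64, 0.1345), (66, 0.1347), (68, 0.1342), (70, 0.1326)]
tongue u min -51.6 v 0.24877677847460253 z 0.12691868982045224
wide u max 45.8 z 0.12688040980968468
tongue z 0.1272
++ z 0.1270
+- z 0.3403
dial plane [-0.0031 -0.0105  0.1714]
walls n 615 u [-28.77822117  28.94994693] v [-23.80641691  25.43604624]
gauge uv [-0.7  2.6]
```

The plate is level, about 0.003 rad against the table, and on all three balls. The gauge is home and the gripper is clear, so I'm handing in.

```bash
python3 -c "
from h import *
print(arm.job_done())"
```

```text
the job is handed in; nothing more can be done
None
```

The job is handed in with no verdict returned: by the last wrist-camera check the rev counter is home in its cell (about 2 mm off-centre) and the carrier level on the stand's three balls (about 0.5 mm off-centre) with both plungers over the side bars, and the gripper was clear at about 24.5 s of the 54 s allowed.

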